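# Load the dry-block heater and take its surface temperature

## Robot

A 6-joint arm with a two-finger parallel gripper is mounted at the origin on the work surface. World frame = base frame: x ahead of the robot, y to its left, z up, the work surface at z = 0. Lengths are in m, angles in rad, forces in N, time in s.
With the tool pointing down it reaches from about 0.4 to 0.825 m from the base axis. Payload 7 kg.
Tool frame: the origin (TCP) lies between the finger pads; the fingertips stand 25 mm ahead of it and the grasp point (between the pads) lies 6 mm ahead of it (bot.nose_length is the distance from the TCP to the fingertips, in m); z points along the fingers, y is the direction in which the jaws open and shut (so a half turn about z gives the same grasp; the last joint's range is limited). The gripper opens to 85 mm and grips with 20 to 120 N. Pads are 22 mm wide; open, the fingers measure 114 mm over their backs; the gripper's body (76 mm by 85 mm) begins 54 mm behind the grasp point. The pads swing forward as they close: fully open they stand 13 mm farther back than shut.
Start: joints at [-0.844, 0.359, 0.012, 0, -1.224, -0.288], TCP at [0.287, -0.611, 0.256] pointing down, gripper open.
Joint ranges: [-3.07, 3.07], [-1.43, 2.12], [-1.02, 1.25], [-3.03, 1.67], [-3.05, -0], [-3.03, 3.03]. Speed limits (rad/s): [2.39, 2.39, 3.01, 3.14, 3.14, 3.14].

## Interface

Orientations are given as a unit quaternion [x, y, z, w].
In Python, from station import telemetry, read_camera, job, bot gives the robot as it stands.
- The arm moves only by the tool arm_command, never from a script. Its argument "targets" is a list of rows, each a list of 7 numbers: the finger opening in cm, from 0 to 8.54, then the shift along the world's x, y, z in cm, then the turn, a rotation vector about the world's x, y, z in degrees. A call has 1 to 12 rows; each row is the pose to reach, as a shift and turn from the pose commanded when the call began; what a row does not reach only later rows make up. A row lasts 1/12 s, in which the tool goes at most 41.7 mm and 7.16 degrees, less where a joint would pass 70% of its speed; a pose out of reach is approached as far as the arm can. A call with a gripper value outside its range is refused whole. The fingers move at their own pace and stop on an object; "squeeze" is the grip in N (left out, the last holds). Time passes only in rows, so rows that repeat a pose let the fingers close. It gives the time, the measured TCP pose, the force and the opening at its end, in the units of the state.
- telemetry.get_state(): the state, without advancing time (a new reading comes with each control period).
- read_camera(name): name is "side" or "top" or "wrist"; returns a dict with "image" (400x640x3 uint8, red, green, blue), "range_z" (400x640 float32, m along the optical axis (not along the pixel's ray), 0 where there is no reading), "intrinsics" (3x3 intrinsics, pixels), "k1" (the pictures are not rectified: a ray, as slopes to the right and down, at radius r is drawn at 1 + k1 r^2 times it, then the intrinsics apply), "T" (4x4, takes a point from camera to world coordinates); the wrist camera has in their place "hand_eye" (4x4, takes a point from camera to tool coordinates, whose origin is the TCP and whose axes are the flange's). Camera axes: x right, y up, looking along -z (the intrinsics and any distortion apply to the point x, -y, -z); pixel columns grow to the right and rows downward; lengths in m; the calibration is good to about 2 mm. A picture is of the moment at which its call begins: read the wrist's pose just before it.
- job.job_done(): hands the job in, once; it reports no verdict.
The state is a dict: "time_s": time; "joint_positions": joint angles; "qvel": joint speeds; "joint_torque": joint torques, N m; "tcp_pos": TCP position; "tcp_rot": TCP orientation; "ft_force": force on the tool from outside, world axes, zero at the start; "moment": the same for the moment, N m; "gripper_width": finger opening in m.
Only numpy, scipy, OpenCV 4.12 (cv2) and the standard library are available. Lean on these libraries where they do the work, as an engineer would, in place of code of your own. Each camera call takes 0.05 s, during which the arm holds its last target.

## Task

Take the two tall capped tubes from the white rack and lower them one at a time, fully home, into the two wells of the dry-block heater. Then lift the surface probe out of its stand and hold it square to the heater's sloping pad, its copper tip inside the marked ring and pressed gently about half way into its spring travel; finish while still holding it there, and never push the tip hard. Leave the short vial in the rack, and the bottle, carton and tip box alone.

Things in the scene. Friction and masses are not known exactly. Their poses are not given: they have to be found in the camera images.
- heater: Dry-block heater, fixed to the bench, 160 x 170 x 70 mm. Origin: centre of its underside; z up, its low sloping front faces its own -x. The bare aluminium block with the two wells is its rear (+x) half, top 70 mm above the bench; the slope is the front half, rising from about 35 mm at the front to 63 mm high.
- well_a (a point): Centre of the mouth of one well in the heater's top (heater frame x +40, y -30, z 70 mm). Wells: 19 mm bore with a small chamfer, 42 mm deep (floor 28 mm above the bench), 60 mm apart.
- well_b (a point): Centre of the mouth of the other well (heater frame x +40, y +30, z 70 mm); same bore.
- pad: Round aluminium test pad, 50 mm across, 4 mm thick, on the heater's slope. Its z axis is the outward normal of its face, 20 degrees off vertical, leaning to the heater's -x (towards the robot). Origin: centre of its underside.
- spot (a point): The marked spot: centre of the thin dark ring (22 mm inside diameter, small dot in the middle) on the pad's face, 4 mm from the pad's origin along its normal. The ring is drawn only, the face is flat and rigid.
- rack: White rack block, fixed, 70 x 160 x 50 mm (z up, origin centre of underside), with three 19 mm holes 40 mm deep (floor 10 mm above the bench) in a row along its y at -50, 0, +50 mm. Rack and probe stand may be on either side of the heater.
- tube_1: Tall capped tube to load: 90 mm tall, 16 mm diameter, chamfered foot, grey cap 18 mm diameter on the top 16 mm; 17 to 31 g. Origin: centre of its foot; z along it to the cap. Starts upright in one of the rack's holes.
- tube_2: The other tall capped tube, identical to tube_1. Either tube may go in either well.
- vial: Short capped vial, 58 mm tall, 16 mm diameter with 18 mm cap, in the remaining rack hole. To be left there. Origin: centre of its foot.
- stand: Grey probe stand, fixed: 84 mm round base 12 mm thick and a 36 mm square column whose top is 87 mm above the bench, with an upright 15 mm bore 65 mm deep in which the probe hangs by its collar. Origin: centre of underside, z up.
- probe: Surface temperature probe, 150 mm long, about 105 to 155 g, starting upright in the stand, so it must be lifted 55 mm to come free. Origin: centre of the tip's face when the tip is fully out; z runs along the probe from tip to handle. Along z: thin 6 mm shaft to 55 mm, 30 mm round collar from 55 to 61 mm, white 24 x 24 mm square handle from 61 to 150 mm (flats square to the probe's x and y).
- probe_tip (a joint): How far the sprung tip is pushed into the probe along the probe's axis: 0 = fully out, 0.010 m = fully in. The spring gives 1 N at 0, rising 0.4 N per mm to 5 N at 10 mm (3 N half way).
- probe_face (a point): Centre of the flat face of the copper tip (10 mm diameter disc), moving with the sprung tip.
- bottle: Reagent bottle with red cap, 52 mm diameter, 105 mm tall, beside and behind the heater; leave alone. Origin: centre of underside.
- carton: White kit carton, 90 x 130 x 70 mm, beside and behind the heater; leave alone. Origin: centre of underside.
- tipbox: Box of yellow pipette tips, 80 x 110 x 43 mm, near the robot; leave alone. Origin: centre of underside.

How it is judged:
On the way, in this order (a step that is already met when the one before it is completed fails the run):
1. one tall tube stands released, fully home, in a well (((horizontal distance between tube_1 and well_a below 0.004 m and z of tube_1 in the frame of heater below 0.033 m and angle between tube_1's own z axis and vertical below 0.15 rad and contact force between tube_1 and the fingers below 0.05 N) or (horizontal distance between tube_1 and well_b below 0.004 m and z of tube_1 in the frame of heater below 0.033 m and angle between tube_1's own z axis and vertical below 0.15 rad and contact force between tube_1 and the fingers below 0.05 N) or (horizontal distance between tube_2 and well_a below 0.004 m and z of tube_2 in the frame of heater below 0.033 m and angle between tube_2's own z axis and vertical below 0.15 rad and contact force between tube_2 and the fingers below 0.05 N) or (horizontal distance between tube_2 and well_b below 0.004 m and z of tube_2 in the frame of heater below 0.033 m and angle between tube_2's own z axis and vertical below 0.15 rad and contact force between tube_2 and the fingers below 0.05 N))), for 0.1 s.
2. both tall tubes stand released, fully home, one in each well (((horizontal distance between tube_1 and well_a below 0.004 m and z of each of tube_1, tube_2 in the frame of heater below 0.033 m and angle between each of tube_1, tube_2's own z axis and vertical below 0.15 rad and horizontal distance between tube_2 and well_b below 0.004 m) or (horizontal distance between tube_1 and well_b below 0.004 m and z of each of tube_1, tube_2 in the frame of heater below 0.033 m and angle between each of tube_1, tube_2's own z axis and vertical below 0.15 rad and horizontal distance between tube_2 and well_a below 0.004 m)) and contact force between each of tube_1, tube_2 and the fingers below 0.05 N), for 0.1 s.
3. the probe is lifted out of its stand (z of probe in the frame of stand above 0.085 m and contact force between probe and the fingers above 1 N), for 0.1 s.
At the end, for the whole second after the job is handed in: Both tall tubes stand free, home in the wells (4 mm off axis, 5 mm off the floor at most); vial in the rack; probe held still in the gripper, within 8 deg of square to the pad, tip within 6 mm of the spot, pushed in 2 to 8 mm, 0.8 to 7 N (all of step 2 and distance between probe_face and spot below 0.006 m and angle between the z axis of probe and the z axis of pad, either way round below 0.14 rad and value of joint probe_tip between 0.002 and 0.008 m and contact force between probe and pad between 0.8 and 7 N and contact force between probe and the fingers above 1 N and linear speed of probe below 0.02 m/s and horizontal distance between vial and rack below 0.06 m and z of vial in the frame of rack below 0.016 m); the arm keeps its last pose, push and grip.
It fails at once if the bottle is disturbed (moved over 20 mm) (distance of bottle from where it was at the start of the episode above 0.02 m).
It fails at once if the carton is disturbed (moved over 20 mm) (distance of carton from where it was at the start of the episode above 0.02 m).
It fails at once if the tip box is disturbed (moved over 20 mm) (distance of tipbox from where it was at the start of the episode above 0.02 m).
It fails at once if the short vial is disturbed (moved over 20 mm) (distance of vial from where it was at the start of the episode above 0.02 m).
It fails at once if the probe is pushed hard on the heater (over 15 N) (contact force between probe and heater above 15 N).
It also fails if it takes over 72 s, if anything falls off the work surface, if the arm or the gripper's body presses on something with over 40 N, if the wrist force passes 120 N, or if a joint passes its speed limit or range.

## Working session

There is one attempt and no reset: what is moved stays moved. The work goes in short steps, Python scripts to look and compute and a tool call to move; the robot and the scene stay as the last step left them, time stands still between calls to the robot, and variables do not carry over. Pictures are saved under pics/ and viewed, and the job is handed in when it is done.

Besides the shell and the picture viewer there is one more tool, called after ">>>" as name(argument=value, ...) on one line, values as JSON. arm_command: Moves the arm, as the interface text tells. Its arguments: {"type":"object","properties":{"targets":{"type":"array"},"squeeze":{"type":"number"}},"required":["targets"]}

```bash
ls; mkdir -p pics
python3 - <<'E'
from station import telemetry, read_camera, job, bot
import cv2
print(telemetry.get_state())
for n in ("side","top","wrist"):
    c=read_camera(n); cv2.imwrite(f"pics/{n}0.png",c["image"][:,:,::-1])
    print(n,c["intrinsics"].tolist(),c["k1"],c.get("T",c.get("hand_eye")).round(4).tolist())
E
```

```text
pics
{'time_s': 0.0, 'joint_positions': array([-8.43913661e-01,  3.59350041e-01,  1.10756344e-02, -3.57571554e-04,
       -1.22412695e+00, -2.88127907e-01]), 'qvel': array([-0.00038939, -0.0003815 ,  0.00074814,  0.00095941, -0.00173813,
        0.00259543]), 'joint_torque': array([-2.81826542e-04, -5.83323598e+01,  2.93424457e+01,  6.93677455e+00,
       -5.84066598e-03, -3.70170062e-05]), 'tcp_pos': array([ 0.28655627, -0.61066275,  0.25539346]), 'tcp_rot': array([-2.17562472e-01,  9.76046054e-01,  7.83063727e-04, -2.43108310e-04]), 'ft_force': array([-0.17295592, -0.00690744, -0.20692328]), 'moment': array([ 0.00059637, -0.06274911,  0.03544995]), 'gripper_width': 0.08526156651263524}
side [[365.0558186411101, 0.0, 313.67131346231974], [0.0, 365.0558186411101, 201.70350608850165], [0.0, 0.0, 1.0]] 0.0024915519945273696 [[-0.969, 0.1163, -0.218, 0.3862], [-0.246, -0.5363, 0.8074, 0.6289], [-0.023, 0.8359, 0.5483, 0.5114], [0.0, 0.0, 0.0, 1.0]]
top [[508.8773181370837, 0.0, 327.664323560032], [0.0, 508.8773181370837, 200.98327752080928], [0.0, 0.0, 1.0]] -0.16122431596103037 [[-0.026, 0.9974, -0.067, 0.4907], [-0.9995, -0.0271, -0.0164, 0.0113], [-0.0182, 0.0665, 0.9976, 1.2152], [0.0, 0.0, 0.0, 1.0]]
wrist [[285.9928724101125, 0.0, 319.9302167566797], [0.0, 285.9928724101125, 194.49484944327403], [0.0, 0.0, 1.0]] -0.003021886628328008 [[-0.001, 0.9639, 0.2664, 0.0681], [1.0, 0.001, -0.0001, 0.0001], [-0.0004, 0.2664, -0.9639, -0.1157], [0.0, 0.0, 0.0, 1.0]]
```

View pics/top0.png

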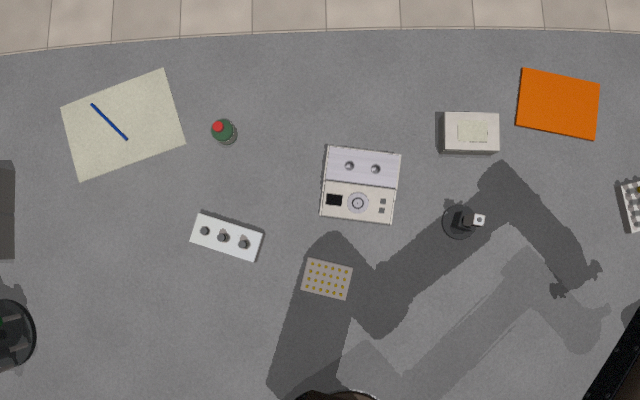

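View pics/side0.png

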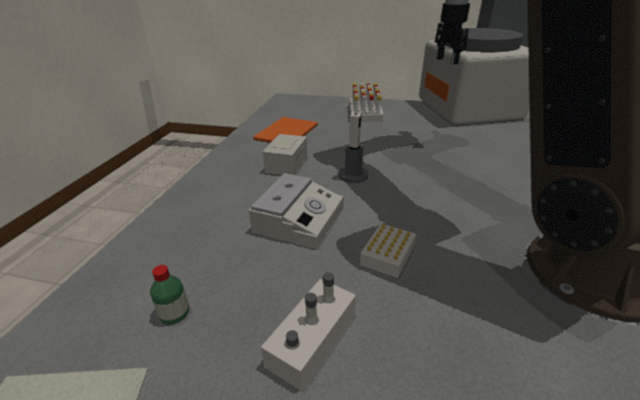

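View pics/wrist0.png

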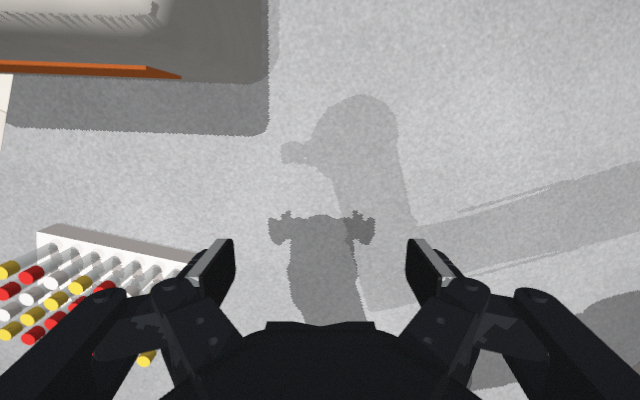

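Top view: heater at about (360,185) with its wells at (349,166) and (376,169), rack at (227,237), stand and probe at (460,222). In the side view the short vial is in the rack's +y hole, nearest the side camera.

```bash
cat > h.py <<'E'
import numpy as np, cv2
from station import telemetry, read_camera, job, bot
from scipy.spatial.transform import Rotation as R
def cloud(c,T=None):
    if T is None: T=c["T"]
    K=c["intrinsics"]; h,w=c["range_z"].shape
    u,v=np.meshgrid(np.arange(w,dtype=np.float64),np.arange(h,dtype=np.float64))
    p=cv2.undistortPoints(np.stack([u,v],-1).reshape(-1,1,2),K,np.array([c["k1"],0,0,0,0.]))[:,0].reshape(h,w,2)
    z=c["range_z"].astype(float)
    P=np.stack([p[...,0]*z,-p[...,1]*z,-z],-1)
    return P@T[:3,:3].T+T[:3,3]
def proj(c,X,T=None):
    if T is None: T=c["T"]
    q=(np.atleast_2d(X)-T[:3,3])@T[:3,:3]
    q=q*[1,-1,-1]
    return cv2.projectPoints(q.reshape(-1,1,3),np.zeros(3),np.zeros(3),c["intrinsics"],np.array([c["k1"],0,0,0,0.]))[0][:,0]
def ray_at_z(c,uv,z,T=None):
    if T is None: T=c["T"]
    p=cv2.undistortPoints(np.array(uv,float).reshape(-1,1,2),c["intrinsics"],np.array([c["k1"],0,0,0,0.]))[:,0]
    d=np.c_[p[:,0],-p[:,1],-np.ones(len(p))]@T[:3,:3].T
    return T[:3,3]+d*((z-T[2,3])/d[:,2])[:,None]
def wristT(s,c):
    T=np.eye(4);T[:3,:3]=R.from_quat(s["tcp_rot"]).as_matrix();T[:3,3]=s["tcp_pos"]
    return T@c["hand_eye"]
E
python3 - <<'E'
from h import *
c=read_camera("top"); P=cloud(c)
np.set_printoptions(precision=4,suppress=True)
print("bench z",np.median(P[300:390,60:250,2]))
def rect(box,zlo,zhi):
    u0,u1,v0,v1=box; Q=P[v0:v1,u0:u1].reshape(-1,3); m=(Q[:,2]>zlo)&(Q[:,2]<zhi)
    r=cv2.minAreaRect(Q[m][:,:2].astype(np.float32)); print(box,m.sum(),r,np.median(Q[m][:,2]))
rect((180,275,200,270),.04,.058)
rect((310,410,135,185),.06,.08)
rect((310,410,135,230),.028,.08)
rect((295,360,250,305),.03,.05)
rect((430,505,105,158),.05,.09)
rect((205,240,112,148),.01,.13)
for uv in [(205,231),(223,236),(244,242),(349,166),(376,169),(357,202),(461,222),(478,219)]: print(uv,P[uv[1],uv[0]])
im=c["image"][:,:,::-1]
a=cv2.resize(im[195:275,180:275],None,fx=6,fy=6,interpolation=cv2.INTER_CUBIC)
b=cv2.resize(im[140:230,310:410],None,fx=6,fy=6,interpolation=cv2.INTER_CUBIC)
cv2.imwrite("pics/rack1.png",a);cv2.imwrite("pics/heat1.png",b)
cv2.imwrite("pics/stand1.png",cv2.resize(im[190:250,430:510],None,fx=8,fy=8,interpolation=cv2.INTER_CUBIC))
E
```

```text
bench z -0.0010416964164423614
(180, 275, 200, 270) 1873 ((0.4920653998851776, 0.26882046461105347), (0.16188563406467438, 0.07099023461341858), 71.39385986328125) 0.0491024384391463
(310, 410, 135, 185) 2368 ((0.6403554677963257, -0.04962348937988281), (0.1706194430589676, 0.08797637373209), 81.47538757324219) 0.06881120139370211
(310, 410, 135, 230) 5120 ((0.6049342155456543, -0.044200293719768524), (0.17131605744361877, 0.15996603667736053), 81.12229919433594) 0.06021375467577095
(295, 360, 250, 305) 1606 ((0.3909992575645447, 0.038977548480033875), (0.11031283438205719, 0.0808255597949028), 74.8345947265625) 0.03457511702806526
(430, 505, 105, 158) 2232 ((0.7213121652603149, -0.30724382400512695), (0.13265076279640198, 0.09220501035451889), 86.83978271484375) 0.06940026700413116
(205, 240, 112, 148) 504 ((0.7392039895057678, 0.271864116191864), (0.04937394708395004, 0.05195946991443634), 41.99055862426758) 0.07135382760555031
(205, 231) [0.5067 0.312  0.0681]
(223, 236) [0.4943 0.2635 0.0983]
(244, 242) [0.4801 0.2164 0.0996]
(349, 166) [ 0.6518 -0.0215  0.0252]
(376, 169) [ 0.6426 -0.0847  0.0282]
(357, 202) [ 0.5644 -0.0365  0.0566]
(461, 222) [ 0.5114 -0.267   0.0847]
(478, 219) [ 0.5147 -0.2781  0.1843]
```

View pics/rack1.png

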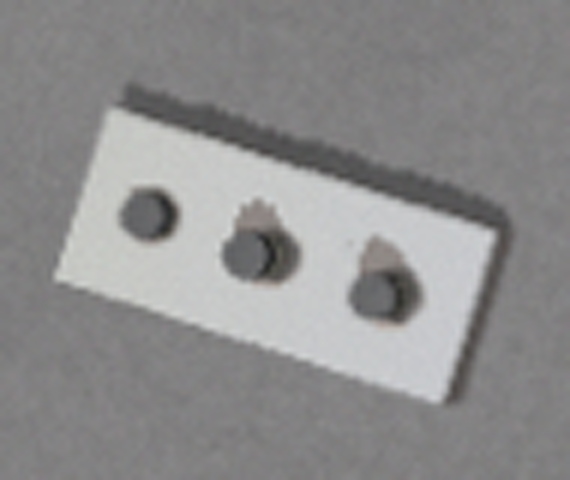

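View pics/heat1.png

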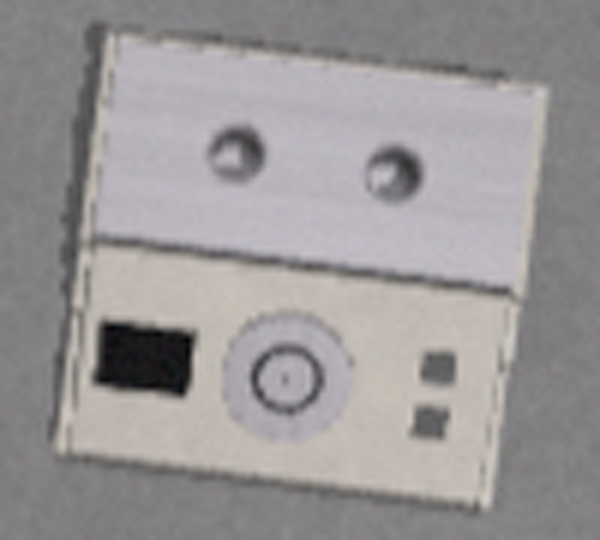

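View pics/stand1.png

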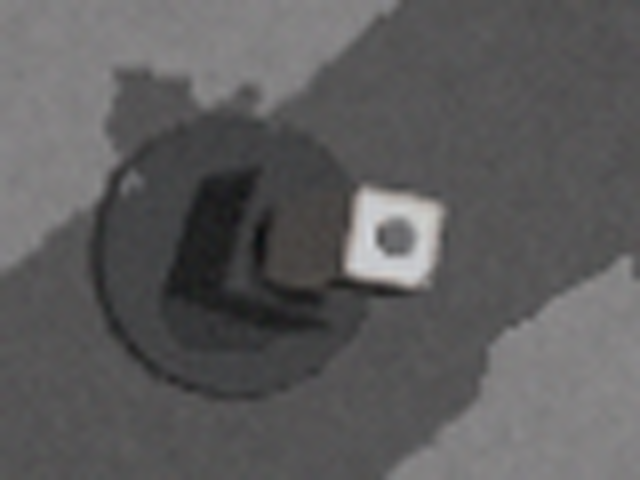

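Run:
```python
from h import *
np.set_printoptions(precision=4,suppress=True)
c=read_camera("top");P=cloud(c)
f=lambda x,y,o,s:(o[0]+(x+.5)/s-.5,o[1]+(y+.5)/s-.5)
o=(310,140)
print("wells",ray_at_z(c,[f(237,154,o,6),f(394,174,o,6)],.07))
print("spot",ray_at_z(c,[f(286,379,o,6)],.054))
o=(180,195)
print("caps",ray_at_z(c,[f(250,253,o,6),f(374,295,o,6)],.10),ray_at_z(c,[f(149,214,o,6)],.068))
cr=ray_at_z(c,[f(*p,o,6) for p in [(110,107),(498,232),(447,404),(55,279)]],.05);print("rack corners",cr,cr.mean(0),np.degrees(np.arctan2(*(cr[0]-cr[1]+cr[3]-cr[2])[[1,0]])))
o=(430,190)
print("probe top",ray_at_z(c,[f(*p,o,8) for p in [(394,238),(358,187),(445,205),(433,292),(345,273)]],.182))
h=ray_at_z(c,[f(*p,(310,140),6) for p in [(107,37),(547,90)]],.07);print(h,np.degrees(np.arctan2(*(h[0]-h[1])[[1,0]])))
# base circle of the stand
print("base",ray_at_z(c,[f(235,255,o,8)],.012))
#pad plane
uv=[(u,v) for v in range(192,213) for u in range(347,369) if np.hypot(u-357.3,v-202.7)<9]
Q=np.array([P[v,u] for u,v in uv]);m=Q.mean(0);n=np.linalg.svd(Q-m)[2][2];n*=np.sign(n[2]);print("pad",m,n,np.degrees(np.arccos(n[2])),np.degrees(np.arctan2(n[1],n[0])))
# side camera
s=read_camera("side")
print("side proj", proj(s,[[.4943,.2635,.1],[.4801,.2164,.1]]))
```

```text
wells [[ 0.6475 -0.0205  0.07  ]
 [ 0.6382 -0.0796  0.07  ]]
spot [[ 0.5628 -0.0371  0.054 ]]
caps [[0.4927 0.2671 0.1   ]
 [0.4763 0.221  0.1   ]] [[0.5084 0.3134 0.068 ]]
rack corners [[0.5505 0.3331 0.05  ]
 [0.4987 0.1819 0.05  ]
 [0.4334 0.203  0.05  ]
 [0.4843 0.3559 0.05  ]] [0.4917 0.2685 0.05  ] 71.33147504202725
probe top [[ 0.514  -0.2805  0.182 ]
 [ 0.5274 -0.2716  0.182 ]
 [ 0.5221 -0.2943  0.182 ]
 [ 0.4999 -0.2902  0.182 ]
 [ 0.5055 -0.2673  0.182 ]]
[[ 0.6936  0.0274  0.07  ]
 [ 0.6688 -0.1388  0.07  ]] 81.51788724519287
base [[ 0.5143 -0.2799  0.012 ]]
pad [ 0.5631 -0.0374  0.0515] [-0.3408  0.0576  0.9384] 20.21972010180552 170.39968918265973
side proj [[310.0722 292.5351]
 [326.2686 272.1669]]
```

>>> arm_command(targets=[[8.5,14,4,2,0,0,6],[8.5,20,40,2,0,0,46],[8.5,20,40,2,0,0,46],[8.5,20,40,2,0,0,46],[8.5,20,40,2,0,0,46],[8.5,20,40,2,0,0,46],[8.5,20,40,2,0,0,46],[8.5,20,40,2,0,0,46],[8.5,20,40,2,0,0,46],[8.5,20,40,2,0,0,46],[8.5,20,40,2,0,0,46],[8.5,20,40,2,0,0,46]])

```text
time_s: 1.3
tcp_pos: [0.4888, -0.2064, 0.277]
tcp_rot: [-0.583, 0.812, -0.0, 0.001]
ft_force: [-0.3, -1.0, 0.6]
gripper_width: 0.0846
```

>>> arm_command(targets=[[5,-1.2,38,-2,0,0,0],[5,-1.2,42.7,-2,0,0,0],[5,-1.2,42.7,-2,0,0,0],[5,-1.2,42.7,-2,0,0,0],[5,-1.2,42.7,-2,0,0,0],[5,-1.2,42.7,-2,0,0,0],[5,-1.2,42.7,-2,0,0,0],[5,-1.2,42.7,-2,0,0,0],[5,-1.2,42.7,-4,0,0,0],[5,-1.2,42.7,-4,0,0,0],[5,-1.2,42.7,-4,0,0,0],[5,-1.2,42.7,-4,0,0,0]])

```text
time_s: 2.3
tcp_pos: [0.4742, 0.2188, 0.235]
tcp_rot: [-0.583, 0.812, -0.0, -0.001]
ft_force: [0.6, -0.3, 0.6]
gripper_width: 0.0501
```

```bash
cat > look.py <<'E'
import sys
from h import *
np.set_printoptions(precision=4,suppress=True)
s=telemetry.get_state(); c=read_camera("wrist"); T=wristT(s,c)
print(s["time_s"],s["tcp_pos"],R.from_quat(s["tcp_rot"]).as_matrix()[:,1:].T,s["gripper_width"],s["ft_force"])
cv2.imwrite("pics/%s.png"%sys.argv[1],c["image"][:,:,::-1])
np.savez("last.npz",T=T,K=c["intrinsics"],z=c["range_z"],k1=c["k1"])
E
python3 look.py w1
```

```text
2.3 [0.4742 0.2188 0.235 ] [[-0.9474  0.3201  0.001 ]
 [-0.0014 -0.0011 -1.    ]] 0.05012198923717624 [ 0.6449 -0.2666  0.599 ]
```

View pics/w1.png

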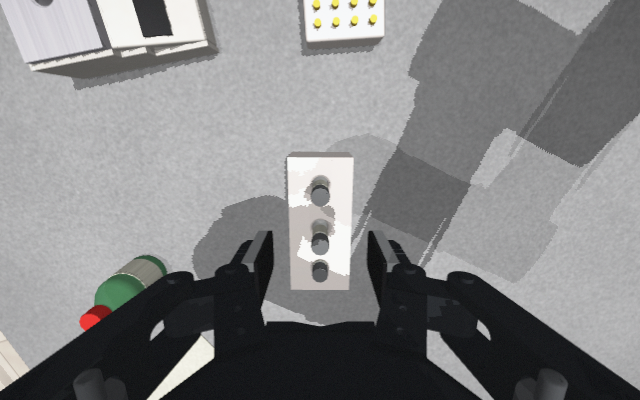

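The wrist view shows both tall caps, at (320,195) and (320,243), with the vial at (320,271), all on the centre line between the jaws.

Run:
```python
from h import *
np.set_printoptions(precision=4,suppress=True)
s=telemetry.get_state(); c=read_camera("wrist"); T=wristT(s,c)
P=cloud(c,T); print(s["tcp_pos"])
for lo,hi,vv in [(.096,.106,(175,215)),(.096,.106,(220,258)),(.060,.075,(258,285))]:
    sub=P[vv[0]:vv[1],300:340]; m=(sub[...,2]>lo)&(sub[...,2]<hi)
    q=sub[m]; print(m.sum(), q.mean(0), (q.max(0)+q.min(0))/2, q.max(0)-q.min(0))
print(proj(c,[[.4758,.2212,.1],[.4918,.2686,.1],[.508,.316,.068]],T))
b=cv2.resize(c["image"][170:290,270:370,::-1],None,fx=5,fy=5,interpolation=cv2.INTER_CUBIC);cv2.imwrite("pics/w1z.png",b)
```

```text
[0.4743 0.2173 0.2355]
279 [0.4751 0.2226 0.0981] [0.4752 0.2228 0.098 ] [0.0174 0.0173 0.0038]
244 [0.4914 0.2696 0.0982] [0.4913 0.2699 0.0983] [0.0169 0.0169 0.0046]
208 [0.5075 0.3161 0.0657] [0.5076 0.317  0.0641] [0.0169 0.017  0.008 ]
[[318.9794 197.2733]
 [319.122  247.3709]
 [319.1352 275.7631]]
```

View pics/w1z.png

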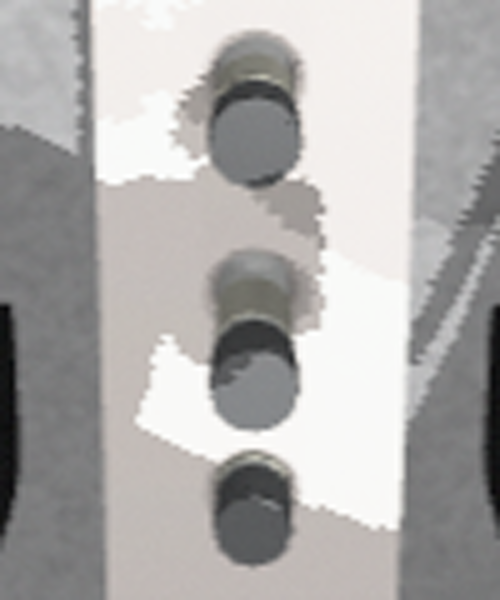

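>>> arm_command(targets=[[4,0.1,0.5,-4,0,0,0],[4,0.1,0.5,-8,0,0,0],[4,0.1,0.5,-11,0,0,0],[4,0.1,0.5,-13,0,0,0],[4,0.1,0.5,-13.8,0,0,0],[4,0.1,0.5,-13.8,0,0,0],[1,0.1,0.5,-13.8,0,0,0],[1,0.1,0.5,-13.8,0,0,0],[1,0.1,0.5,-13.8,0,0,0],[1,0.1,0.5,-13.8,0,0,0],[1,0.1,0.5,-13.8,0,0,0],[1,0.1,0.5,-13.8,0,0,0]], squeeze=30)

```text
time_s: 3.4
tcp_pos: [0.4768, 0.2218, 0.1]
tcp_rot: [-0.582, 0.813, 0.0, 0.002]
ft_force: [-0.2, -0.2, 7.1]
gripper_width: 0.0167
```

>>> arm_command(targets=[[1,0.1,0.5,0.3,0,0,0],[1,0.1,0.5,1.5,0,0,0],[1,0.1,0.5,3,0,0,0],[1,0.1,0.5,5,0,0,0],[1,0.1,0.5,8,0,0,0],[1,0.1,0.5,10,0,0,0],[1,0.1,0.5,10,0,0,0]])

```text
time_s: 3.98
tcp_pos: [0.4786, 0.2276, 0.2033]
tcp_rot: [-0.582, 0.813, 0.0, 0.004]
ft_force: [1.0, 0.9, -0.0]
gripper_width: 0.0165
```

```bash
python3 look.py w2
```

```text
3.9833 [0.4786 0.2276 0.2033] [[-0.9466  0.3223 -0.0042]
 [ 0.006   0.0046 -1.    ]] 0.016475759161789158 [ 0.967   0.8664 -0.0156]
```

View pics/w2.png

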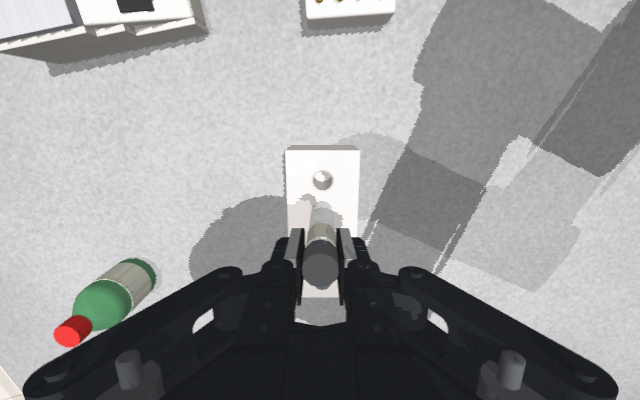

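>>> arm_command(targets=[[1,0,0,4,0,0,0],[1,16.4,-22.6,4,0,0,10],[1,16.4,-22.6,4,0,0,10],[1,16.4,-22.6,4,0,0,10],[1,16.4,-22.6,4,0,0,10],[1,16.4,-22.6,4,0,0,10],[1,16.4,-22.6,4,0,0,10],[1,16.4,-22.6,4,0,0,10],[1,16.4,-22.6,4,0,0,10],[1,16.4,-22.6,4,0,0,10],[1,16.4,-22.6,4,0,0,10],[1,16.4,-22.6,4,0,0,10]])

```text
time_s: 5.03
tcp_pos: [0.6401, 0.0007, 0.2378]
tcp_rot: [-0.651, 0.759, 0.0, -0.0]
ft_force: [-0.3, 0.6, -1.2]
gripper_width: 0.0168
```

>>> arm_command(targets=[[1,0,0,0,0,0,0],[1,0,0,0,0,0,0],[1,0,0,0,0,0,0]])

```text
time_s: 5.28
tcp_pos: [0.6405, 0.0009, 0.2387]
tcp_rot: [-0.651, 0.759, -0.0, 0.0]
ft_force: [0.1, 0.7, -0.0]
gripper_width: 0.0169
```

```bash
python3 look.py w3
```

```text
5.2833 [0.6405 0.0009 0.2387] [[-0.9883  0.1526 -0.0005]
 [ 0.0005  0.0002 -1.    ]] 0.016923371582469468 [ 0.1061  0.6788 -0.0317]
```

View pics/w3.png

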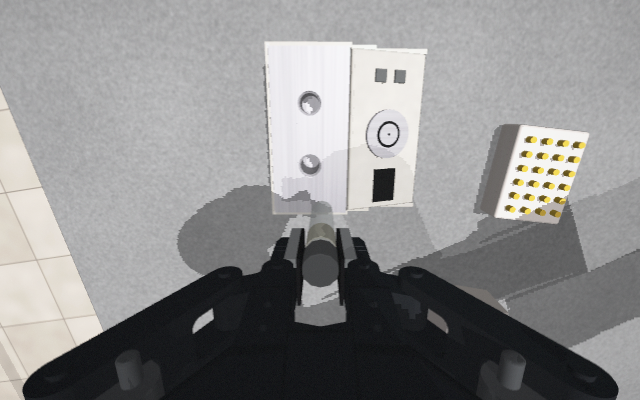

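Run:
```python
from h import *
np.set_printoptions(precision=4,suppress=True)
s=telemetry.get_state(); c=read_camera("wrist"); T=wristT(s,c); P=cloud(c,T)
print(s["tcp_pos"], "top z",np.median(P[120:145,290:335,2]))
# well by depth: pixels deeper than top
for v0,v1 in [(85,122),(147,180)]:
    sub=P[v0:v1,292:330]; m=(sub[...,2]<.066)
    ys,xs=np.nonzero(m); print(m.sum(),"depthmask px",292+(xs.min()+xs.max())/2,v0+(ys.min()+ys.max())/2,xs.max()-xs.min(),ys.max()-ys.min())
print(proj(c,[[.6475,-.0205,.07],[.6382,-.0796,.07],[.5628,-.0371,.054]],T))
b=cv2.resize(c["image"][80:190,270:420,::-1],None,fx=5,fy=5,interpolation=cv2.INTER_CUBIC);cv2.imwrite("pics/w3z.png",b)
```

```text
[0.6405 0.0007 0.2386] top z 0.06813914267387133
336 depthmask px 310.0 102.5 22 21
284 depthmask px 307.5 166.0 27 22
[[309.2772 164.7341]
 [308.7577 102.1217]
 [388.3913 133.8193]]
```

View pics/w3z.png

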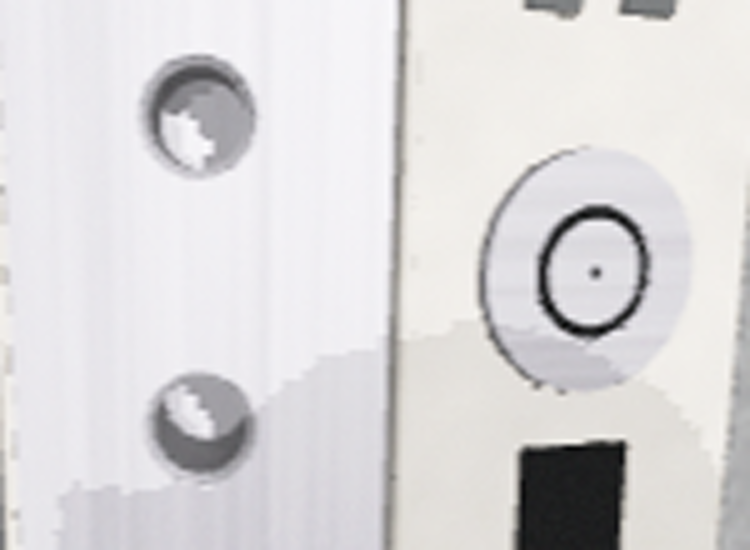

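>>> arm_command(targets=[[1,-0.25,-4,0,0,0,0],[1,-0.25,-8,0,0,0,0],[1,-0.25,-8,0,0,0,0],[1,-0.25,-8,-2,0,0,0],[1,-0.25,-8,-4.5,0,0,0],[1,-0.25,-8,-6.5,0,0,0],[1,-0.25,-8,-6.5,0,0,0],[1,-0.25,-8,-6.5,0,0,0],[1,-0.25,-8,-6.5,0,0,0]])

```text
time_s: 6.13
tcp_pos: [0.6391, -0.08, 0.1747]
tcp_rot: [-0.651, 0.759, -0.001, 0.0]
ft_force: [0.2, 0.9, 1.0]
gripper_width: 0.0167
```

```bash
python3 look.py w4; python3 -c "
from h import *
c=read_camera('side');cv2.imwrite('pics/s4.png',cv2.resize(c['image'][120:260,200:400,::-1],None,fx=4,fy=4))
c=read_camera('top');cv2.imwrite('pics/t4.png',cv2.resize(c['image'][120:240,290:430,::-1],None,fx=5,fy=5))"
```

```text
6.1333 [ 0.6391 -0.08    0.1747] [[-0.9882  0.1534 -0.0015]
 [ 0.0015 -0.0004 -1.    ]] 0.0166917422021813 [0.1883 0.8585 1.0424]
```

View pics/w4.png

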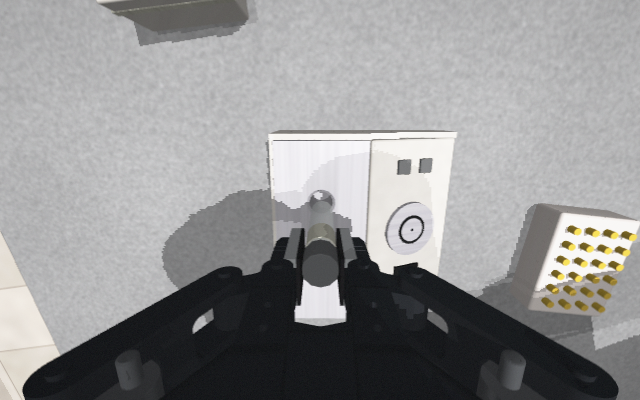

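View pics/s4.png

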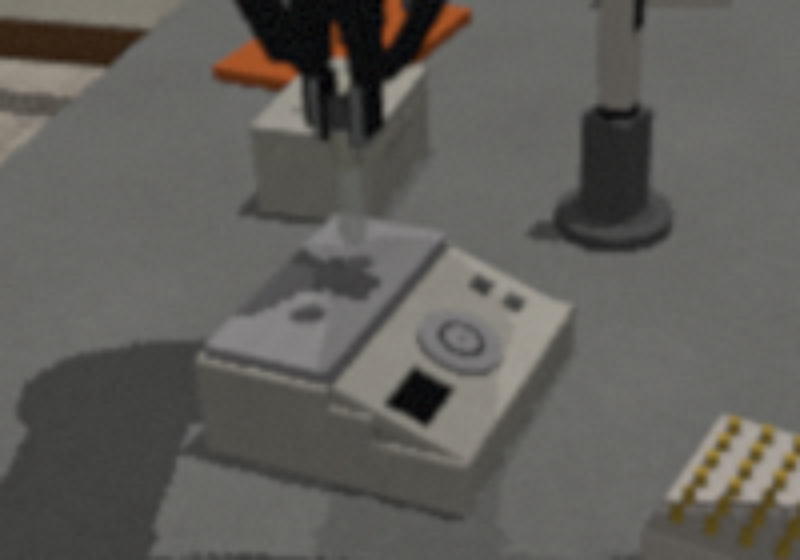

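```bash
python3 -c "
from h import *
im=cv2.imread('pics/w4.png');cv2.imwrite('pics/w4z.png',cv2.resize(im[170:300,270:380],None,fx=5,fy=4.5,interpolation=cv2.INTER_CUBIC))
c=read_camera('wrist');s=telemetry.get_state();T=wristT(s,c)
p=s['tcp_pos'];print(p,proj(c,[[p[0],p[1],p[2]-.0895],[p[0],p[1],p[2]],[.638,-.0792,.07]],T))"
```

```text
[ 0.63893548 -0.07987034  0.17477112] [[319.31464723 208.29698092]
 [318.37754619 270.19023539]
 [320.67928175 202.97518117]]
```

View pics/w4z.png

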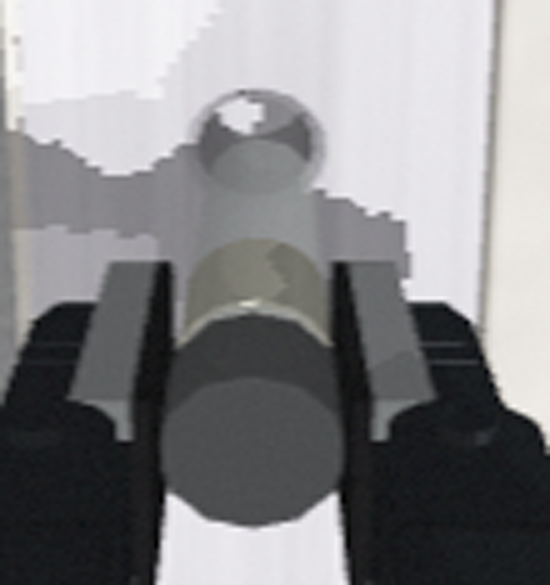

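>>> arm_command(targets=[[1,-0.05,0,-1,0,0,0],[1,-0.05,0,-1.5,0,0,0],[1,-0.05,0,-2,0,0,0],[1,-0.05,0,-2.5,0,0,0],[1,-0.05,0,-2.5,0,0,0]])

```text
time_s: 6.75
tcp_pos: [0.6376, -0.08, 0.147]
tcp_rot: [-0.65, 0.76, 0.0, -0.0]
ft_force: [1.2, -0.0, -2.3]
gripper_width: 0.0167
```

>>> arm_command(targets=[[1,0,0,-0.8,0,0,0],[1,0,0,-1.6,0,0,0],[1,0,0,-2.4,0,0,0],[1,0,0,-2.7,0,0,0],[1,0,0,-2.7,0,0,0]])

```text
time_s: 7.17
tcp_pos: [0.6376, -0.0801, 0.1201]
tcp_rot: [-0.65, 0.76, 0.0, -0.0]
ft_force: [2.0, -0.6, -1.9]
gripper_width: 0.0165
```

>>> arm_command(targets=[[1,0,0,-0.2,0,0,0],[1,0,0,-0.2,0,0,0],[3.5,0,0,-0.2,0,0,0],[3.5,0,0,-0.2,0,0,0],[3.5,0,0,-0.2,0,0,0],[3.5,0,0,-0.2,0,0,0],[3.5,0,0,4,0,0,0],[3.5,0,0,8,0,0,0],[3.5,0,0,12,0,0,0],[3.5,0,0,12,0,0,0]])

```text
time_s: 8.0
tcp_pos: [0.6413, -0.0805, 0.251]
tcp_rot: [-0.651, 0.759, -0.005, 0.005]
ft_force: [1.1, -0.0, 1.7]
gripper_width: 0.0351
```

```bash
python3 look.py w5; python3 -c "
from h import *
c=read_camera('side');cv2.imwrite('pics/s5.png',cv2.resize(c['image'][120:260,200:400,::-1],None,fx=4,fy=4))
s=telemetry.get_state();c=read_camera('wrist');T=wristT(s,c);P=cloud(c,T)
m=(P[...,2]>.105)&(P[...,2]<.13)&(abs(P[...,0]-.638)<.02)&(abs(P[...,1]+.08)<.02);q=P[m];print(m.sum(),q.mean(0),(q.max(0)+q.min(0))/2,np.percentile(q[:,2],[50,90]))"
```

```text
8.0 [ 0.6413 -0.0805  0.251 ] [[-0.9882  0.1527 -0.013 ]
 [ 0.013  -0.0007 -0.9999]] 0.03510605805112362 [ 1.1347 -0.0473  1.7436]
350 [ 0.63695113 -0.08012483  0.11519206] [ 0.63710436 -0.07915717  0.11174847] [0.11597657 0.11692164]
```

View pics/w5.png

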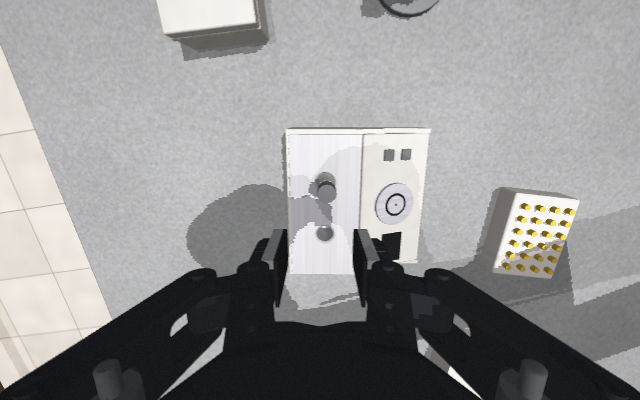

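View pics/s5.png

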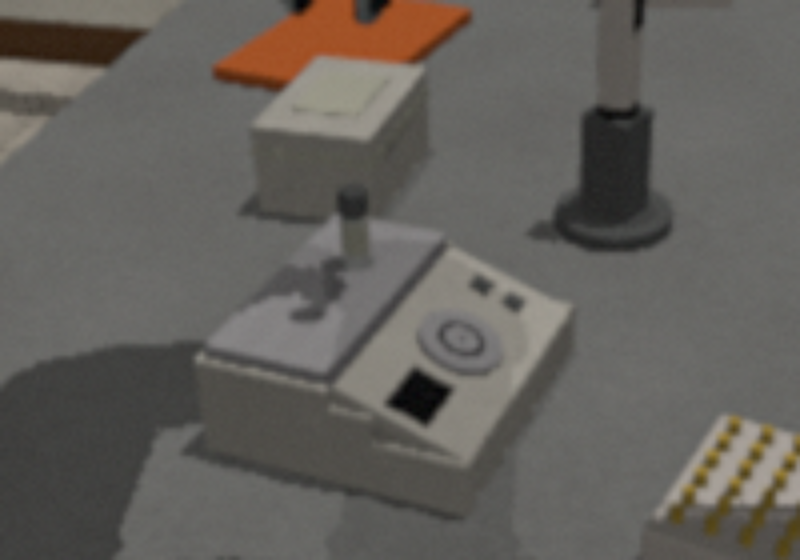

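>>> arm_command(targets=[[4,-14.6,34.9,0,0,0,-10],[4,-14.6,34.9,0,0,0,-10],[4,-14.6,34.9,0,0,0,-10],[4,-14.6,34.9,0,0,0,-10],[4,-14.6,34.9,0,0,0,-10],[4,-14.6,34.9,0,0,0,-10],[4,-14.6,34.9,0,0,0,-10],[4,-14.6,34.9,0,0,0,-10],[4,-14.6,34.9,0,0,0,-10],[4,-14.6,34.9,-4,0,0,-10],[4,-14.6,34.9,-4,0,0,-10],[4,-14.6,34.9,-4,0,0,-10]])

```text
time_s: 9.15
tcp_pos: [0.49, 0.2683, 0.1988]
tcp_rot: [-0.582, 0.813, -0.001, -0.003]
ft_force: [0.1, 0.6, 1.2]
gripper_width: 0.0403
```

>>> arm_command(targets=[[4,0,0,0,0,0,0],[4,0,0,0,0,0,0],[4,0,0,0,0,0,0],[4,0,0,0,0,0,0]])

```text
time_s: 9.48
tcp_pos: [0.4925, 0.2685, 0.2024]
tcp_rot: [-0.581, 0.814, 0.0, 0.001]
ft_force: [0.6, -0.3, 0.1]
gripper_width: 0.0399
```

```bash
python3 look.py w6; python3 -c "
from h import *
s=telemetry.get_state();c=read_camera('wrist');T=wristT(s,c);P=cloud(c,T)
m=(P[...,2]>.095)&(P[...,2]<.106)&(abs(P[...,0]-.4915)<.02)&(abs(P[...,1]-.269)<.02);q=P[m];print(s['tcp_pos'],m.sum(),q.mean(0),(q.max(0)+q.min(0))/2,q.max(0)-q.min(0))"
```

```text
9.4833 [0.4925 0.2685 0.2024] [[-0.9459  0.3245 -0.0008]
 [ 0.0012  0.0012 -1.    ]] 0.03985221012360071 [ 0.5684 -0.3354  0.0856]
[0.49235779 0.26849648 0.20218896] 368 [0.49119413 0.26973046 0.09806947] [0.49132882 0.2699825  0.09749111] [0.01713078 0.01734731 0.00485861]
```

View pics/w6.png

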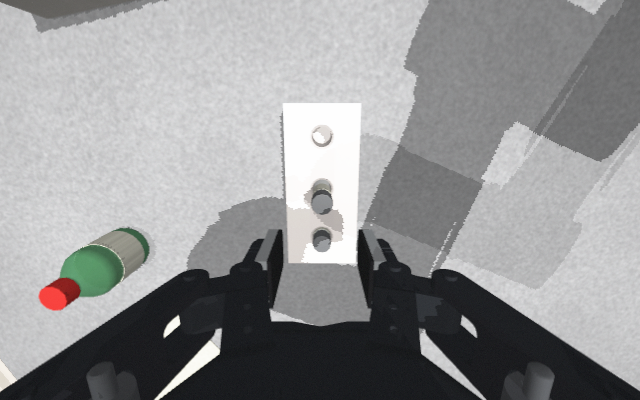

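>>> arm_command(targets=[[4,-0.1,0.1,-4,0,0,0],[4,-0.1,0.1,-7.5,0,0,0],[4,-0.1,0.1,-9.5,0,0,0],[4,-0.1,0.1,-10.3,0,0,0],[4,-0.1,0.1,-10.3,0,0,0],[1,-0.1,0.1,-10.3,0,0,0],[1,-0.1,0.1,-10.3,0,0,0],[1,-0.1,0.1,-10.3,0,0,0],[1,-0.1,0.1,-10.3,0,0,0],[1,-0.1,0.1,-10.3,0,0,0],[1,-0.1,0.1,-10.3,0,0,0]])

```text
time_s: 10.5
tcp_pos: [0.4917, 0.2708, 0.1]
tcp_rot: [-0.582, 0.813, 0.0, 0.002]
ft_force: [0.0, -0.0, 6.9]
gripper_width: 0.0168
```

>>> arm_command(targets=[[1,0,0,0.3,0,0,0],[1,0,0,1.5,0,0,0],[1,0,0,3,0,0,0],[1,0,0,5,0,0,0],[1,0,0,8,0,0,0],[1,0,0,11,0,0,0],[1,0,0,14,0,0,0],[1,0,0,14,0,0,0],[1,0,0,14,0,0,0]])

```text
time_s: 11.25
tcp_pos: [0.4912, 0.2705, 0.2406]
tcp_rot: [-0.582, 0.813, 0.001, 0.002]
ft_force: [-0.8, 0.1, -1.3]
gripper_width: 0.0169
```

>>> arm_command(targets=[[1,15.6,-29,0,0,0,10],[1,15.6,-29,0,0,0,10],[1,15.6,-29,0,0,0,10],[1,15.6,-29,0,0,0,10],[1,15.6,-29,0,0,0,10],[1,15.6,-29,0,0,0,10],[1,15.6,-29,0,0,0,10],[1,15.6,-29,0,0,0,10],[1,15.6,-29,-2,0,0,10],[1,15.6,-29,-4,0,0,10],[1,15.6,-29,-6.5,0,0,10],[1,15.6,-29,-6.5,0,0,10]])

```text
time_s: 12.25
tcp_pos: [0.6431, -0.0209, 0.1668]
tcp_rot: [-0.65, 0.76, 0.003, -0.004]
ft_force: [-1.6, 0.1, -1.6]
gripper_width: 0.0169
```

>>> arm_command(targets=[[1,0,0,0,0,0,0],[1,0,0,0,0,0,0],[1,0,0,0,0,0,0]])

```text
time_s: 12.5
tcp_pos: [0.6475, -0.0197, 0.1749]
tcp_rot: [-0.651, 0.759, -0.001, 0.001]
ft_force: [0.3, -0.9, 0.1]
gripper_width: 0.0166
```

```bash
python3 look.py w7; python3 -c "
from h import *
im=cv2.imread('pics/w7.png');cv2.imwrite('pics/w7z.png',cv2.resize(im[140:300,240:420],None,fx=4,fy=3.5,interpolation=cv2.INTER_CUBIC))"
```

```text
12.5 [ 0.6475 -0.0197  0.1749] [[-0.9882  0.1532 -0.002 ]
 [ 0.0021  0.0001 -1.    ]] 0.016636951362746576 [ 0.2878 -0.8626  0.1107]
```

View pics/w7z.png

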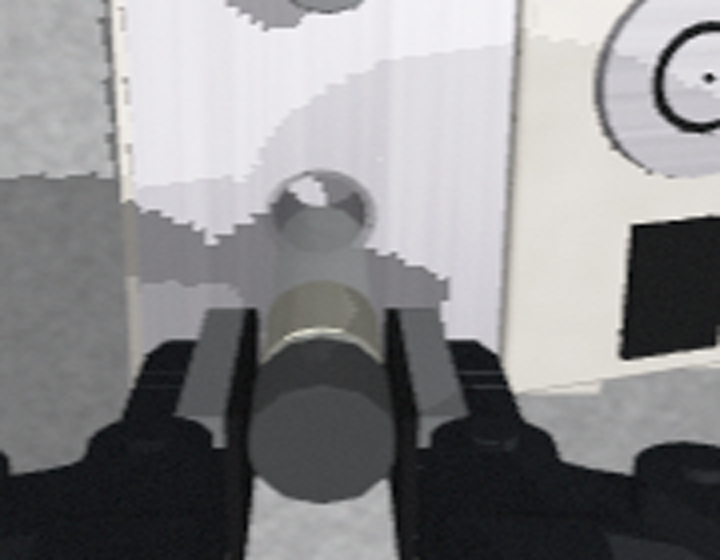

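>>> arm_command(targets=[[1,-0.05,-0.05,-1,0,0,0],[1,-0.05,-0.05,-1.5,0,0,0],[1,-0.05,-0.05,-2,0,0,0],[1,-0.05,-0.05,-2.5,0,0,0],[1,-0.05,-0.05,-2.5,0,0,0]])

```text
time_s: 12.97
tcp_pos: [0.6461, -0.0205, 0.1471]
tcp_rot: [-0.65, 0.76, 0.0, -0.0]
ft_force: [1.5, -0.0, -0.8]
gripper_width: 0.0165
```

>>> arm_command(targets=[[1,0,0,-0.8,0,0,0],[1,0,0,-1.6,0,0,0],[1,0,0,-2.4,0,0,0],[1,0,0,-2.7,0,0,0],[1,0,0,-2.7,0,0,0]])

```text
time_s: 13.38
tcp_pos: [0.6462, -0.0205, 0.1201]
tcp_rot: [-0.65, 0.76, 0.0, -0.0]
ft_force: [2.7, 0.1, -1.4]
gripper_width: 0.0165
```

>>> arm_command(targets=[[1,0,0,-0.2,0,0,0],[1,0,0,-0.2,0,0,0],[3.5,0,0,-0.2,0,0,0],[3.5,0,0,-0.2,0,0,0],[3.5,0,0,-0.2,0,0,0],[3.5,0,0,-0.2,0,0,0],[3.5,0,0,4,0,0,0],[3.5,0,0,8,0,0,0],[3.5,0,0,13,0,0,0],[3.5,0,0,13,0,0,0],[3.5,0,0,13,0,0,0]])

```text
time_s: 14.3
tcp_pos: [0.648, -0.0205, 0.2564]
tcp_rot: [-0.651, 0.759, -0.002, 0.003]
ft_force: [0.2, -0.7, -0.8]
gripper_width: 0.0349
```

```bash
python3 look.py w8; python3 -c "
from h import *
s=telemetry.get_state();c=read_camera('wrist');T=wristT(s,c);P=cloud(c,T)
for x,y in [(.638,-.08),(.647,-.0205)]:
  m=(P[...,2]>.105)&(P[...,2]<.13)&(abs(P[...,0]-x)<.02)&(abs(P[...,1]-y)<.02);q=P[m];print(s['tcp_pos'],m.sum(),q.mean(0),np.percentile(q[:,2],[50,90]))
c=read_camera('side');cv2.imwrite('pics/s8.png',cv2.resize(c['image'][100:260,200:400,::-1],None,fx=4,fy=3.7))"
```

```text
14.3 [ 0.648  -0.0205  0.2564] [[-0.9881  0.1537 -0.0075]
 [ 0.0078  0.0011 -1.    ]] 0.03494481152058183 [ 0.1984 -0.7121 -0.8217]
[ 0.64683364 -0.02041348  0.25363225] 334 [ 0.63703883 -0.07882699  0.11611008] [0.11612889 0.11701072]
[ 0.64683364 -0.02041348  0.25363225] 315 [ 0.64730655 -0.02151223  0.11536604] [0.11600112 0.11693575]
```

View pics/s8.png

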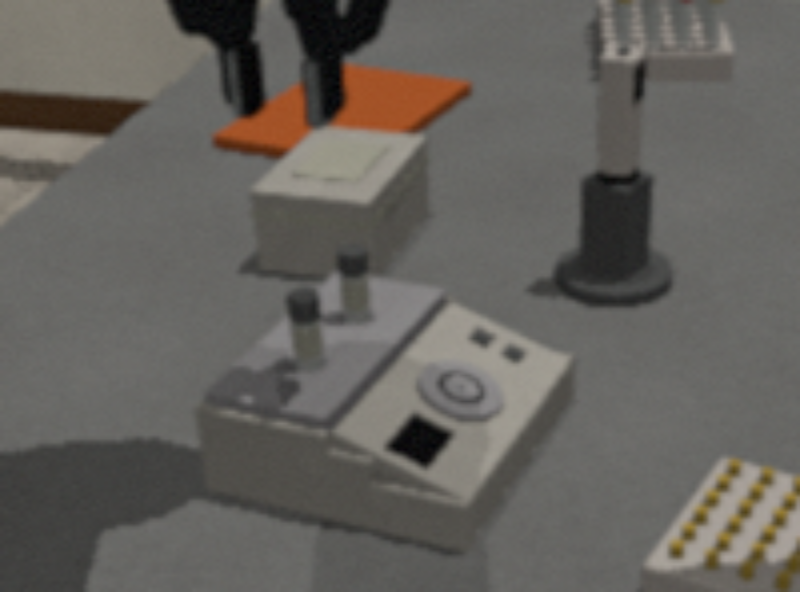

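View pics/w8.png

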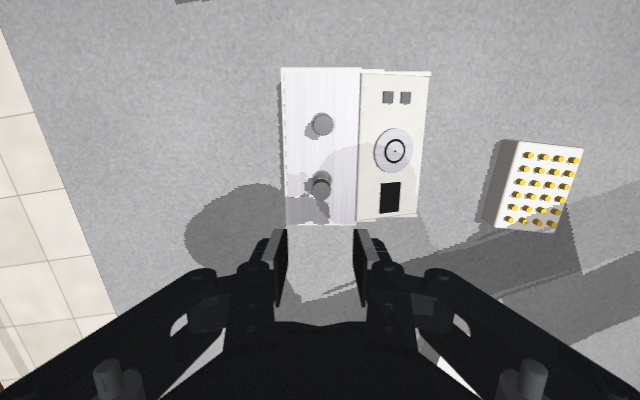

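>>> arm_command(targets=[[6,0,0,5,0,0,0],[6,-13.3,-18.5,5,0,0,-4],[6,-13.3,-18.5,5,0,0,-4],[6,-13.3,-18.5,5,0,0,-4],[6,-13.3,-18.5,5,0,0,-4],[6,-13.3,-18.5,5,0,0,-4],[6,-13.3,-18.5,5,0,0,-4],[6,-13.3,-18.5,5,0,0,-4],[6,-13.3,-18.5,5,0,0,-4],[6,-13.3,-18.5,5,0,0,-4],[6,-13.3,-18.5,5,0,0,-4],[6,-13.3,-18.5,5,0,0,-4]])

```text
time_s: 15.45
tcp_pos: [0.5137, -0.2048, 0.3006]
tcp_rot: [-0.624, 0.781, 0.0, -0.0]
ft_force: [0.4, 0.6, -0.4]
gripper_width: 0.0601
```

```bash
python3 look.py w9; python3 -c "
from h import *
s=telemetry.get_state();c=read_camera('wrist');T=wristT(s,c);P=cloud(c,T)
m=(P[...,2]>.172)&(P[...,2]<.195)&(abs(P[...,0]-.514)<.03)&(abs(P[...,1]+.28)<.03);q=P[m];print(s['tcp_pos'],m.sum(),q.mean(0),np.percentile(q[:,2],[10,50,90]))
print(cv2.minAreaRect(q[:,:2].astype(np.float32)))"
```

```text
15.45 [ 0.5137 -0.2048  0.3006] [[-0.9752  0.2214  0.0012]
 [-0.0012  0.0001 -1.    ]] 0.060103644514335336 [ 0.3746  0.5952 -0.393 ]
[ 0.5137159  -0.2048095   0.30074002] 953 [ 0.51302292 -0.28006927  0.17984226] [0.17813626 0.17995829 0.18149431]
((0.513279914855957, -0.28024977445602417), (0.02386421523988247, 0.024625569581985474), 77.12875366210938)
```

View pics/w9.png

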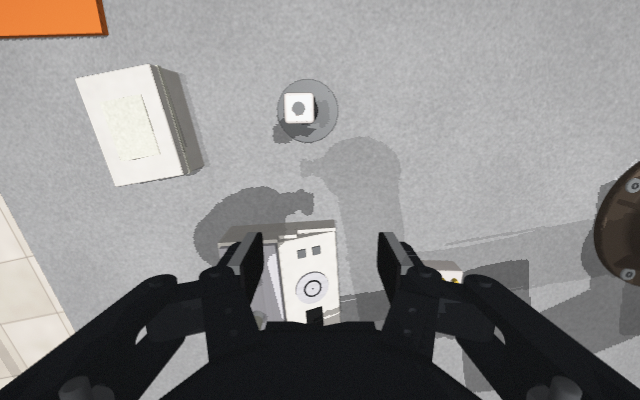

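>>> arm_command(targets=[[6,0,-4,0,0,0,0],[6,-0.05,-7.5,0,0,0,0],[6,-0.05,-7.5,0,0,0,0],[6,-0.05,-7.5,0,0,0,0],[6,-0.05,-7.5,-4,0,0,0],[6,-0.05,-7.5,-8,0,0,0],[6,-0.05,-7.5,-12,0,0,0],[6,-0.05,-7.5,-15.2,0,0,0],[6,-0.05,-7.5,-15.2,0,0,0],[6,-0.05,-7.5,-15.2,0,0,0],[6,-0.05,-7.5,-15.2,0,0,0]])

```text
time_s: 16.47
tcp_pos: [0.5143, -0.2805, 0.1514]
tcp_rot: [-0.624, 0.781, -0.001, 0.0]
ft_force: [-0.5, 0.1, 0.9]
gripper_width: 0.0599
```

```bash
python3 look.py w10
```

```text
16.4667 [ 0.5143 -0.2805  0.1514] [[-0.9752  0.2211 -0.0023]
 [ 0.0021 -0.0012 -1.    ]] 0.059926530368712844 [-0.452   0.1305  0.8542]
```

View pics/w10.png

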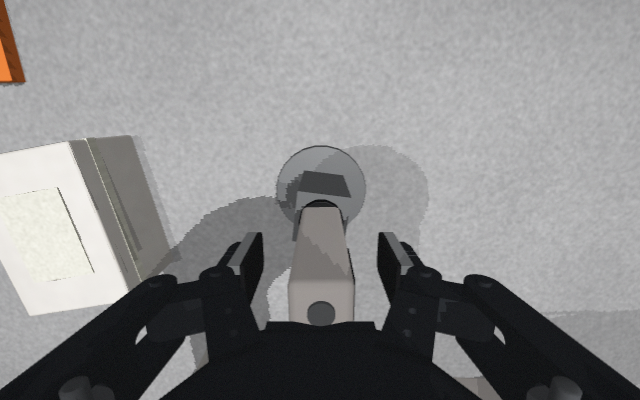

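The handle top at (321,300) is centred between the jaws, so I'm closing on it.

>>> arm_command(targets=[[2,-0.03,0,0,0,0,0],[1.5,-0.03,0,0,0,0,0],[1.5,-0.03,0,0,0,0,0],[1.5,-0.03,0,0,0,0,0],[1.5,-0.03,0,0,0,0,0],[1.5,-0.03,0,0,0,0,0],[1.5,-0.03,0,0,0,0,0],[1.5,-0.03,0,0,0,0,0]], squeeze=70)

```text
time_s: 17.18
tcp_pos: [0.5131, -0.2807, 0.1509]
tcp_rot: [-0.624, 0.782, -0.001, 0.001]
ft_force: [-0.9, 1.2, 7.5]
gripper_width: 0.0231
```

>>> arm_command(targets=[[1.5,0,0,1,0,0,0],[1.5,0,0,2,0,0,0],[1.5,0,0,4,0,0,0],[1.5,0,0,6,0,0,0],[1.5,0,0,8,0,0,0],[1.5,0,0,10,0,0,0],[1.5,0,0,12,0,0,0],[1.5,0,0,12,0,0,0],[1.5,0,0,12,0,0,0],[1.5,0,0,12,0,0,0]])

```text
time_s: 18.02
tcp_pos: [0.5121, -0.2804, 0.2693]
tcp_rot: [-0.623, 0.782, 0.0, 0.0]
ft_force: [0.1, -0.4, -1.4]
gripper_width: 0.0235
```

```bash
python3 look.py w11;python3 -c "
from h import *
c=read_camera('side');cv2.imwrite('pics/s11.png',cv2.resize(c['image'][60:200,260:460,::-1],None,fx=4,fy=4,interpolation=cv2.INTER_CUBIC))"
```

```text
18.0167 [ 0.5121 -0.2804  0.2693] [[-0.9749  0.2228  0.    ]
 [ 0.0001  0.0004 -1.    ]] 0.023454147586549373 [ 0.0837 -0.4147 -1.3987]
```

View pics/s11.png

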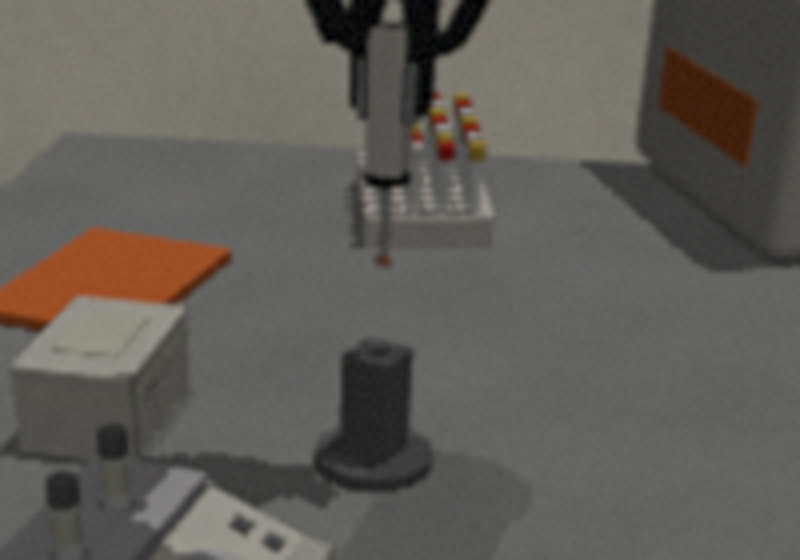

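View pics/w11.png

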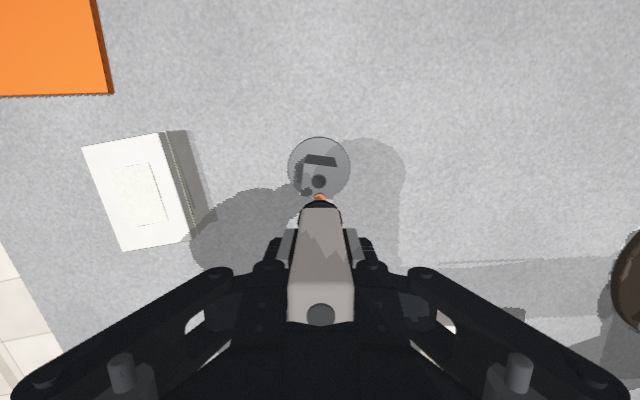

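```bash
cat > tip.py <<'E'
import sys
from h import *
np.set_printoptions(precision=4,suppress=True)
s=telemetry.get_state();c=read_camera('wrist');T=wristT(s,c);R0=R.from_quat(s['tcp_rot']).as_matrix();p=s['tcp_pos']
tip=p+R0[:,2]*.1189
d=read_camera('side')
print(s["time_s"],p,s["ft_force"],"tool z",R0[:,2],"tip pred",tip)
print("wrist px",proj(c,[tip],T),"side px",proj(d,[tip]))
S=np.array([.5627,-.0370,.0528]);n=np.array([-.3381,.0517,.9397])
print("tip-spot",tip-S,"axial",(tip-S)@n,"lateral",(tip-S)-((tip-S)@n)*n,"ang",np.degrees(np.arccos(-R0[:,2]@n)),"F axial",s["ft_force"]@n, "spot px w/s",proj(c,[S],T),proj(d,[S]))
a,b=proj(c,[tip],T)[0].astype(int);cv2.imwrite(f'pics/{sys.argv[1]}w.png',cv2.resize(c['image'][max(0,b-50):b+50,a-60:a+60,::-1],None,fx=6,fy=6,interpolation=cv2.INTER_CUBIC));print("wcrop",a-60,max(0,b-50))
a,b=proj(d,[tip])[0].astype(int);cv2.imwrite(f'pics/{sys.argv[1]}s.png',cv2.resize(d['image'][max(0,b-50):b+50,a-60:a+60,::-1],None,fx=6,fy=6,interpolation=cv2.INTER_CUBIC));print("scrop",a-60,max(0,b-50))
E
python3 tip.py a
```

```text
18.1167 [ 0.5119 -0.2803  0.2685] [-0.028   1.2653 -0.9995] tool z [-0.0015  0.0006 -1.    ] tip pred [ 0.5117 -0.2803  0.1496]
wrist px [[319.1991 197.6297]] side px [[355.6671 125.7226]]
tip-spot [-0.051  -0.2433  0.0968] axial 0.09561243640132461 lateral [-0.0187 -0.2482  0.0069] ang 20.08934479083629 F axial -0.8643989906795274 spot px w/s [[322.7367 347.6524]] [[315.1559 204.2227]]
wcrop 259 147
scrop 295 75
```

View pics/aw.png

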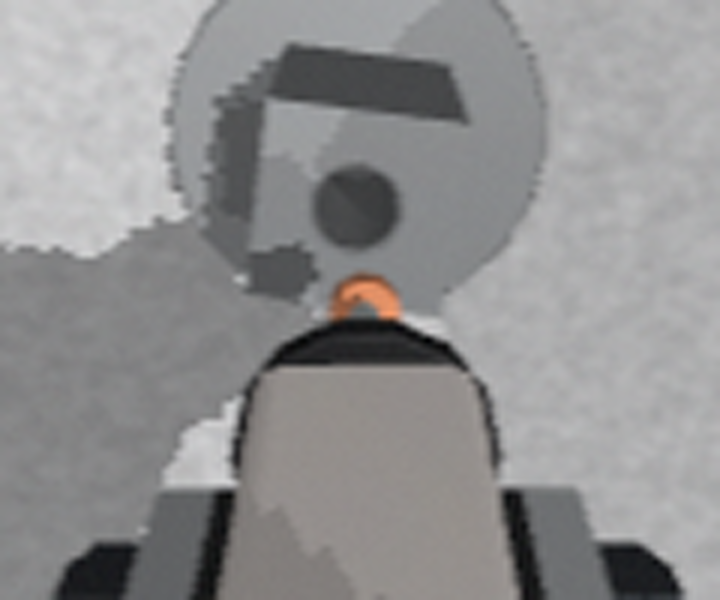

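View pics/as.png

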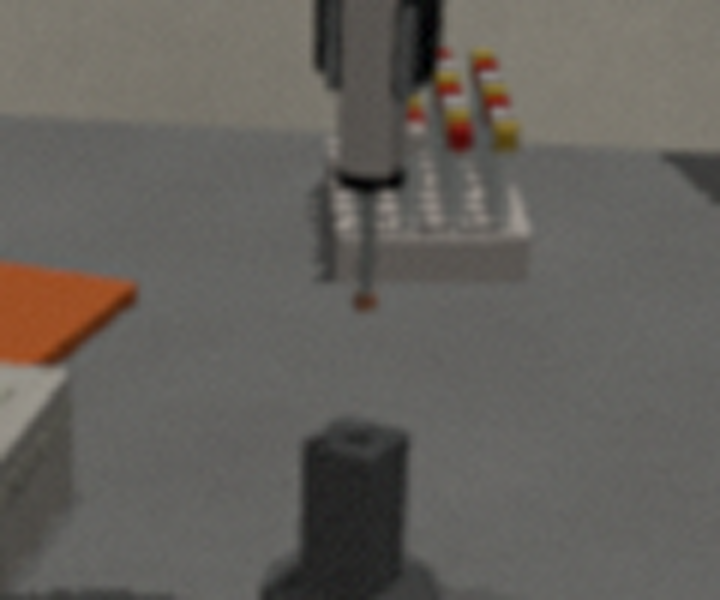

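>>> arm_command(targets=[[1.5,0,4,0,0,0,0],[1.5,0,25.1,0,-3,-19.8,0],[1.5,0,25.1,0,-3,-19.8,0],[1.5,0,25.1,0,-3,-19.8,0],[1.5,0,25.1,0,-3,-19.8,0],[1.5,0,25.1,0,-3,-19.8,0],[1.5,0,25.1,0,-3,-19.8,0],[1.5,0,25.1,0,-3,-19.8,0],[1.5,0,25.1,-3,-3,-19.8,0],[1.5,0,25.1,-5,-3,-19.8,0],[1.5,0,25.1,-7,-3,-19.8,0],[1.5,0,25.1,-7,-3,-19.8,0]])

```text
time_s: 19.22
tcp_pos: [0.51, -0.0313, 0.195]
tcp_rot: [-0.614, 0.771, -0.126, 0.115]
ft_force: [-0.6, -0.4, -2.2]
gripper_width: 0.0233
```

>>> arm_command(targets=[[1.5,0,0,0,0,0,0],[1.5,0,0,0,0,0,0],[1.5,0,0,0,0,0,0],[1.5,0,0,0,0,0,0]])

```text
time_s: 19.55
tcp_pos: [0.5132, -0.0295, 0.2006]
tcp_rot: [-0.614, 0.77, -0.128, 0.119]
ft_force: [-0.2, -0.1, -1.8]
gripper_width: 0.0233
```

```bash
python3 tip.py b
```

```text
19.55 [ 0.5132 -0.0295  0.2006] [-0.172  -0.0858 -1.8121] tool z [ 0.3404 -0.0507 -0.9389] tip pred [ 0.5537 -0.0355  0.089 ]
wrist px [[318.5351 197.6621]] side px [[318.6171 191.4062]]
tip-spot [-0.009   0.0015  0.0362] axial 0.03714374906399442 lateral [ 0.0035 -0.0004  0.0013] ang nan F axial -1.6490964886549648 spot px w/s [[322.6614 186.723 ]] [[315.1559 204.2227]]
wcrop 258 147
scrop 258 141tip.py:10: RuntimeWarning: invalid value encountered in arccos
  print("tip-spot",tip-S,"axial",(tip-S)@n,"lateral",(tip-S)-((tip-S)@n)*n,"ang",np.degrees(np.arccos(-R0[:,2]@n)),"F axial",s["ft_force"]@n, "spot px w/s",proj(c,[S],T),proj(d,[S]))
```

View pics/bw.png

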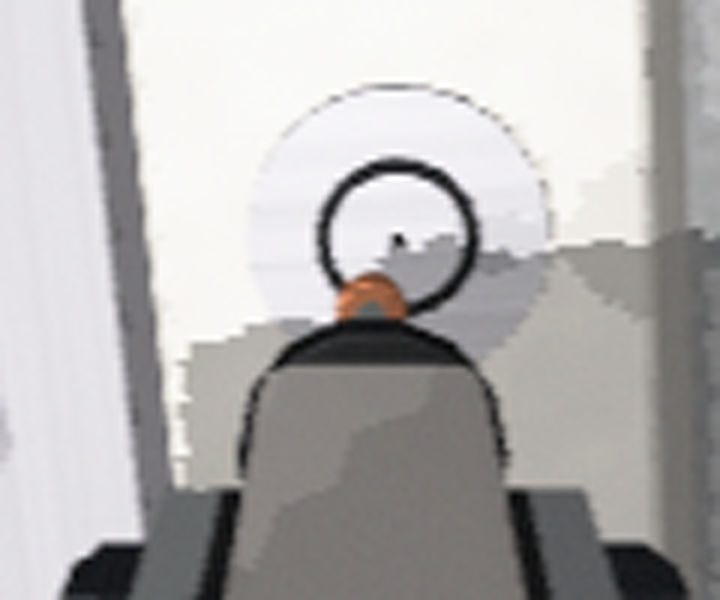

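View pics/bs.png

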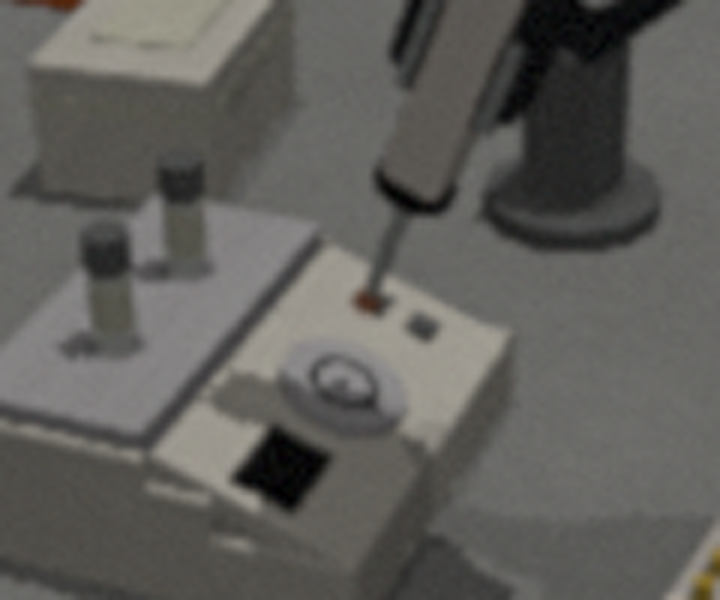

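>>> arm_command(targets=[[1.5,0.3,-0.05,-1.2,0,0,0],[1.5,0.63,-0.1,-2.2,0,0,0],[1.5,0.63,-0.1,-2.86,0,0,0],[1.5,0.63,-0.1,-2.86,0,0,0],[1.5,0.63,-0.1,-2.86,0,0,0],[1.5,0.63,-0.1,-2.86,0,0,0],[1.5,0.63,-0.1,-2.86,0,0,0]])

```text
time_s: 20.23
tcp_pos: [0.519, -0.0304, 0.1714]
tcp_rot: [-0.614, 0.77, -0.128, 0.119]
ft_force: [0.3, -0.0, -1.7]
gripper_width: 0.0232
```

```bash
sed -i 's/np.arccos(-R0\[:,2\]@n)/np.arccos(min(1,-R0[:,2]@n))/' tip.py; python3 tip.py c
```

```text
20.2333 [ 0.519  -0.0304  0.1714] [ 0.2648 -0.0032 -1.6729] tool z [ 0.3395 -0.0509 -0.9392] tip pred [ 0.5594 -0.0364  0.0597]
wrist px [[318.5361 197.6607]] side px [[316.44   201.9748]]
tip-spot [-0.0033  0.0006  0.0069] axial 0.007656905680796968 lateral [-0.0007  0.0002 -0.0003] ang 0.0 F axial -1.661672620585026 spot px w/s [[317.7267 195.2118]] [[315.1559 204.2227]]
wcrop 258 147
scrop 256 151
```

View pics/cw.png

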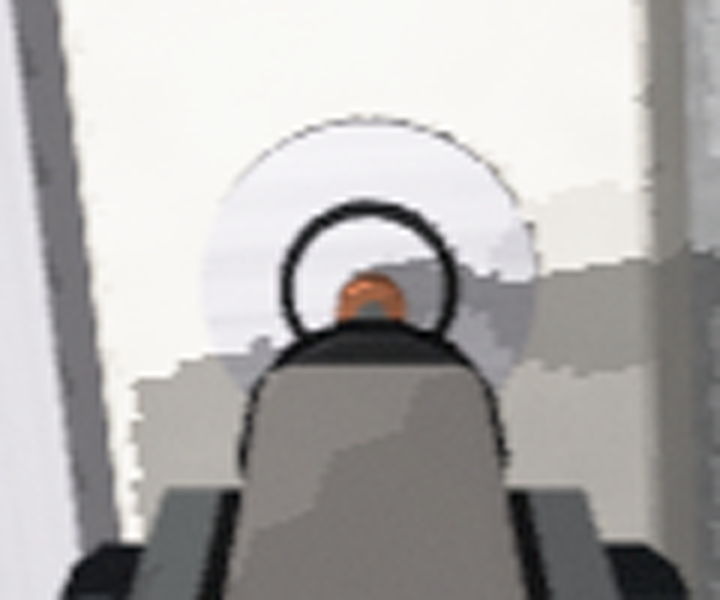

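View pics/cs.png

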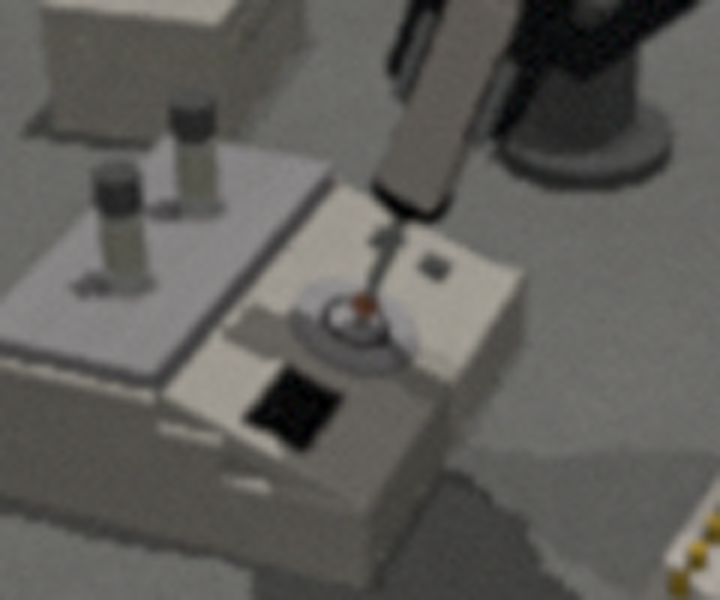

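>>> arm_command(targets=[[1.5,0.15,-0.1,-0.28,0,0,0],[1.5,0.25,-0.12,-0.54,0,0,0],[1.5,0.25,-0.12,-0.54,0,0,0],[1.5,0.25,-0.12,-0.54,0,0,0],[1.5,0.25,-0.12,-0.54,0,0,0]])

```text
time_s: 20.75
tcp_pos: [0.5212, -0.0318, 0.1652]
tcp_rot: [-0.614, 0.77, -0.128, 0.118]
ft_force: [0.1, -0.8, -1.6]
gripper_width: 0.0231
```

```bash
python3 tip.py d
```

```text
20.75 [ 0.5212 -0.0318  0.1652] [ 0.1104 -0.8248 -1.6435] tool z [ 0.3383 -0.0515 -0.9396] tip pred [ 0.5614 -0.038   0.0535]
wrist px [[318.5379 197.6595]] side px [[315.793  203.8156]]
tip-spot [-0.0013 -0.001   0.0007] axial 0.0009972655472158464 lateral [-0.0009 -0.001  -0.0003] ang 0.0 F axial -1.6243511381739775 spot px w/s [[317.7048 198.6803]] [[315.1559 204.2227]]
wcrop 258 147
scrop 255 153
```

View pics/dw.png

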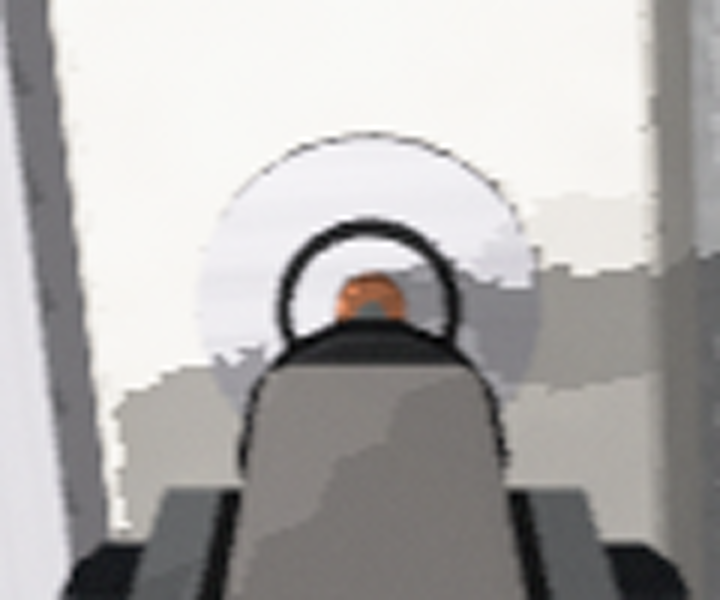

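View pics/ds.png

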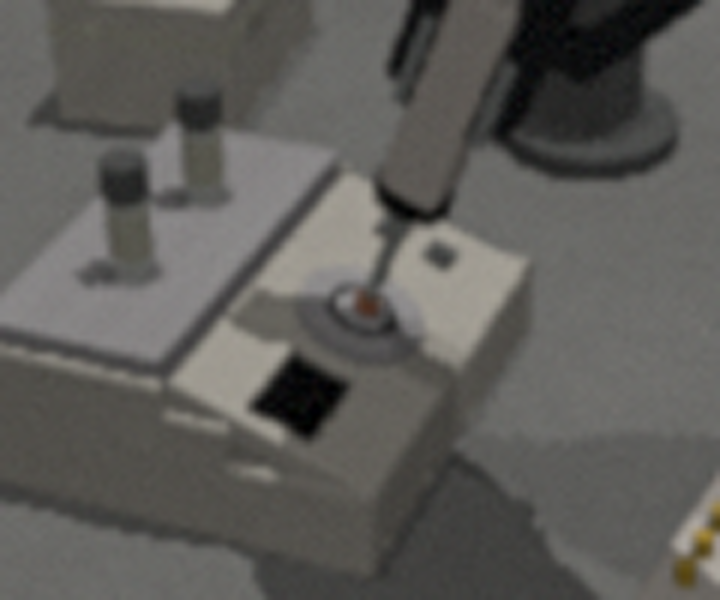

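>>> arm_command(targets=[[1.5,0.05,-0.01,-0.1,0,0,0],[1.5,0.07,-0.01,-0.19,0,0,0],[1.5,0.07,-0.01,-0.19,0,0,0],[1.5,0.07,-0.01,-0.19,0,0,0],[1.5,0.07,-0.01,-0.19,0,0,0],[1.5,0.07,-0.01,-0.19,0,0,0]])

```text
time_s: 21.35
tcp_pos: [0.5221, -0.0317, 0.1636]
tcp_rot: [-0.614, 0.77, -0.128, 0.118]
ft_force: [-0.0, 0.6, 0.5]
gripper_width: 0.023
```

```bash
python3 tip.py e | head -3; python3 -c "
from h import *
s=telemetry.get_state();print(s['tcp_pos'],s['ft_force'])"
```

```text
21.35 [ 0.5221 -0.0317  0.1636] [-0.0406  0.648   0.5036] tool z [ 0.339  -0.0511 -0.9394] tip pred [ 0.5624 -0.0378  0.0519]
wrist px [[318.5371 197.6601]] side px [[315.3672 204.3785]]
tip-spot [-0.0003 -0.0008 -0.0009] axial -0.0008100838972940639 lateral [-0.0005 -0.0008 -0.0002] ang 0.0 F axial 0.5204716347113362 spot px w/s [[318.0795 198.9082]] [[315.1559 204.2227]]
[ 0.52209389 -0.03174564  0.16355425] [-0.78231291 -0.27281711 -0.12026016]
```

>>> arm_command(targets=[[1.5,0.03,-0.01,-0.1,0,0,0],[1.5,0.07,-0.01,-0.19,0,0,0],[1.5,0.07,-0.01,-0.19,0,0,0],[1.5,0.07,-0.01,-0.19,0,0,0],[1.5,0.07,-0.01,-0.19,0,0,0],[1.5,0.07,-0.01,-0.19,0,0,0]])

```text
time_s: 21.95
tcp_pos: [0.5228, -0.0319, 0.1616]
tcp_rot: [-0.614, 0.77, -0.128, 0.118]
ft_force: [-0.0, -0.6, 2.0]
gripper_width: 0.0233
```

```bash
cat > ft.py <<'E'
from h import *
n=np.array([-.3381,.0517,.9397]);F=[];X=[];S=np.array([.5627,-.0370,.0528])
for i in range(8):
    s=telemetry.get_state();F.append(s['ft_force']@n);R0=R.from_quat(s['tcp_rot']).as_matrix();X.append((s['tcp_pos']+R0[:,2]*.1189-S)@n*1000);read_camera("side")
print(s['time_s'],np.round(F,2),"net",np.mean(F)+1.64,"axial mm",np.round(X,2))
E
python3 ft.py
```

```text
22.3 [1.87 1.11 1.41 1.02 0.7  1.26 0.57 1.2 ] net 2.780476122848621 axial mm [-2.89 -2.89 -2.89 -2.89 -2.88 -2.89 -2.89 -2.91]
```

>>> arm_command(targets=[[1.5,0.03,0,-0.1,0,0,0],[1.5,0.03,0,-0.1,0,0,0],[1.5,0.03,0,-0.1,0,0,0],[1.5,0.03,0,-0.1,0,0,0],[1.5,0.03,0,-0.1,0,0,0],[1.5,0.03,0,-0.1,0,0,0],[1.5,0.03,0,-0.1,0,0,0],[1.5,0.03,0,-0.1,0,0,0]])

```text
time_s: 23.02
tcp_pos: [0.523, -0.0319, 0.1606]
tcp_rot: [-0.614, 0.77, -0.128, 0.118]
ft_force: [0.9, 0.4, 1.5]
gripper_width: 0.0233
```

```bash
python3 ft.py; python3 tip.py f; python3 look.py w20
```

```text
23.3667 [1.15 1.08 1.7  1.56 1.48 1.69 1.28 1.33] net 3.049647615331458 axial mm [-3.95 -3.94 -3.94 -3.97 -3.95 -3.95 -3.97 -3.97]
23.4167 [ 0.523  -0.0319  0.1605] [0.5579 0.0976 1.4075] tool z [ 0.3386 -0.0513 -0.9395] tip pred [ 0.5632 -0.038   0.0488]
wrist px [[318.5374 197.6599]] side px [[315.074  205.4113]]
tip-spot [ 0.0005 -0.001  -0.004 ] axial -0.003976672706739893 lateral [-0.0008 -0.0008 -0.0002] ang 0.0 F axial 1.1389982931807072 spot px w/s [[317.7341 200.0763]] [[315.1559 204.2227]]
wcrop 258 147
scrop 255 155
23.5167 [ 0.523  -0.0319  0.1605] [[-0.9153  0.2135 -0.3415]
 [ 0.3386 -0.0513 -0.9395]] 0.02317918083635513 [0.7364 0.6616 1.3383]
```

View pics/fw.png

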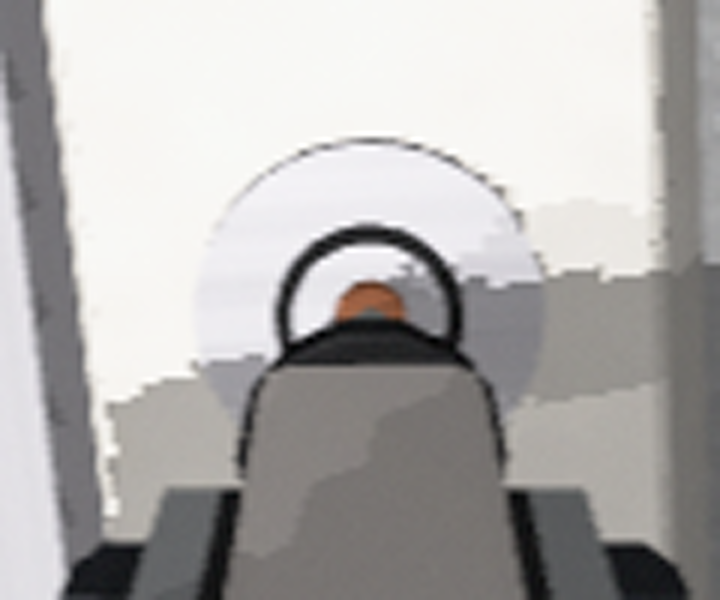

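View pics/fs.png

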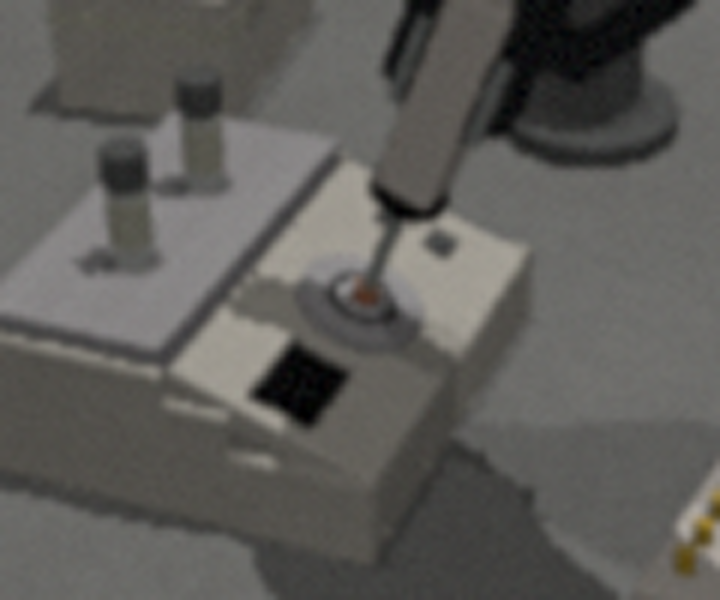

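```bash
python3 -c "
from h import *
c=read_camera('side');cv2.imwrite('pics/s20.png',c['image'][:,:,::-1])"
```

```text
(no output)
```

View pics/s20.png

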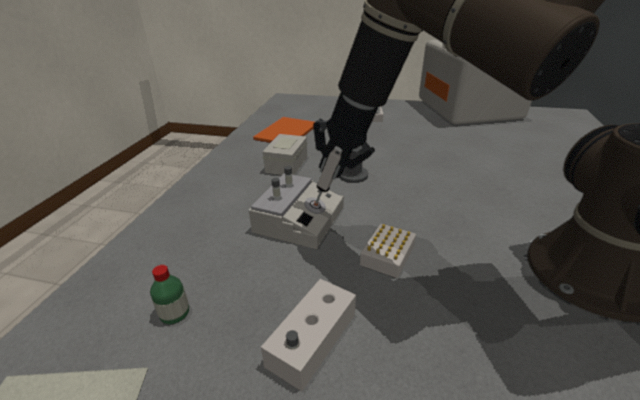

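The tip sits in the ring, the force is about 3 N, both tubes are home and the vial is still in the rack, so I'm handing in.

```bash
python3 -c "
from station import job
print(job.job_done())"
```

```text
the job is handed in; nothing more can be done
None
```

I handed the job in at about 23.6 s of the 72 s allowed. Both tall tubes are home in the wells, and the probe was still held on the pad. `job_done()` gave no verdict, so what follows is from my own measurements.

- **Tubes:** after release, both cap tops read about 116 mm. The camera had read about 2 mm low on the rack, so that is the 118 mm expected when fully home. Both caps were within about 1.5 mm of the well axes.
- **Probe position:** the wrist and side pictures show the tip inside the ring. By calculation it is about 1 mm off centre and within about 1° of square, assuming the probe lies along the tool axis.
- **Tip force:** the force along the probe was about 3.0 N net, averaged over 8 noisy readings. That puts the tip about 5 mm in, half its travel. The arm's position suggests about 4 mm, so the two differ by about 1 mm, but both are within 2 to 8 mm.
- **Other objects:** the last side picture shows the vial still in its hole. The bottle, carton and tip box look where they started, though I did not measure them again.

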